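# Complete a card-catalogue tray

### The arm

A 6-joint arm with a two-finger parallel gripper is mounted at the origin on the work surface. World frame = base frame: x ahead of the robot, y to its left, z up, the work surface at z = 0. Lengths are in m, angles in rad, forces in N, time in s.
With the tool pointing down it reaches from about 0.275 to 0.85 m from the base axis. Payload 5.2 kg.
Tool frame: the origin (TCP) lies at the very end of the fingers, on their centre line; the grasp point (between the pads) lies 19 mm behind it (r.grip_depth is the distance from the TCP to the grasp point, in m); z points along the fingers, y is the line along which they close (so a half turn about z gives the same grasp; the last joint's range is limited). The gripper opens to 85 mm and grips with 20 to 120 N. Pads are 22 mm wide; open, the fingers measure 114 mm over their backs; the gripper's body (76 mm by 85 mm) begins 54 mm behind the grasp point. The pads swing forward as they close: fully open they stand 13 mm farther back than shut.
Start: joints at [1.002, 0.259, 1.535, -0, 1.348, -0.203], TCP at [0.197, 0.514, 0.198] pointing down, gripper open.
Joint ranges: [-3.14, 3.14], [-0.91, 2.08], [0.19, 2.58], [-1.22, 4.36], [0.22, 2.71], [-3.12, 3.12]. Speed limits (rad/s): [2.57, 2.57, 3.14, 3.14, 3.14, 3.14].

### API

Orientations are given as a rotation vector (axis times angle).
In Python, from station import r, hand, status, imaging, order, finder gives the robot as it stands. Calls block until the motion is done:
- r.move_ptp(position, orientation): joint-space move of the TCP to a pose.
- r.move_linear(position, rate=0.15, ori=None, force_limit=None): straight line of the TCP; ori=None keeps the orientation; rate is the mean speed in m/s. With force_limit (N) it stops when the force on the tool has changed by that much, and returns True; else False.
- r.move_j(angles): joint-space move.
- hand.move_gripper(opening): finger opening in m; the grip force is fixed at half the most; returns when the fingers have stopped.
- r.hold(seconds).
- r.solve_ik(position, orientation): joint angles nearest the present ones, or None.
- status.state(): the state.
- imaging.camera(name): name is "scene" or "side" or "wrist"; returns a dict with "color" (400x640x3 uint8, red, green, blue), "range_z" (400x640 float32, m along the optical axis (not along the pixel's ray), 0 where there is no reading), "intrinsics" (3x3 intrinsics, pixels), "R" (3x3) and "t" (3): a world point X has camera coordinates R X + t. Camera axes: x right, y down, z forward; pixel columns grow to the right and rows downward; lengths in m; the calibration is good to about 2 mm. A picture is of the moment at which its call begins.
A pose or a line that the arm cannot do raises r.MotionError and nothing moves.
- order.hand_in(): hands the job in; it is judged then, once.
Trained networks look in a picture, given as the dict that the camera call returned (one of the last four; its "shot" number tells which), for a name from the list of things; names that differ only in an ending like _2 or _b are one class to them, and where a whole thing is asked for, a point or a joint stands for the part that bears it (a point fixed in the world has none). Each returns a list of dicts, best first, with "conf" (0 to 1); they miss things now and then, are a little off and sometimes report something else, mostly with a low value. They report only what shows in the picture. A call takes as long as a camera call. They do not tell look-alikes from the thing itself.
- finder.find_in(query, picture): "xyz" ([x, y, z] in m, in world coordinates, good to about 4 mm: the middle of the surface that is visible of it).
- finder.masks_of(query, picture): "pixels" (400x640 bool, what is visible of it).
- finder.place_of(query, picture): "xyz" ([x, y, z] in m, in world coordinates, good to about 4 mm: a listed point, or the origin of a listed thing).
The state is a dict: "time_s": time; "joints": joint angles; "dq": joint speeds; "joint_efforts": joint torques, N m; "eef_pos": TCP position; "ee_rot": TCP orientation; "ft_force": force on the tool from outside, world axes, zero at the start; "wrist_torque": the same for the moment, N m; "width": finger opening in m; "grasp_force": force on a finger pad.
Only numpy, scipy, OpenCV 4.12 (cv2) and the standard library are available. Lean on these libraries where they do the work, as an engineer would, in place of code of your own. Each camera call takes 0.05 s, during which the arm holds its last target. There are 200 camera calls.

### The job

Take the guide board with the broad tab out of the desk rack and slide it, tab up, into the empty slot of the catalogue tray until it stands fully down in it. Then press the small label block, label up, into the recess in the top of the tray's head until it is flush. Leave the narrow-tabbed board and the stamp where they are.

Things in the scene. Friction and masses are not known exactly. Their poses are not given: they have to be found in the camera images.
- broad_board: Guide board to be filed: plywood, 9 mm thick (x), 120 wide (y), 80 high (z), plus a tab 50 mm wide and 35 high centred on its top edge (115 high in all, tab also 9 thick); about 80 g. Front and back alike. Origin: centre of its underside, z up. Starts upright in one of the two rack slots.
- narrow_board: The other guide board, to stay in the rack: the same (origin too) but its tab is only 20 mm wide.
- rack: Fixed dark steel desk rack, 120 (x) by 130 (y) by 45 mm high; two parallel slots 12 mm wide along its y at x = -32 and +32 mm, open at both ends, their floor 12 mm and the top of their walls 45 mm above the table. Origin: centre of its underside, z up.
- tray: Fixed open wooden tray, 272 mm long (x, -137 to 135) and 156 wide (y). Its head is a solid block, x -137 to -87, 90 mm high; other walls 60 mm high, floor 8 mm thick. Behind the head, in any order, at x = -40, 28, 96: the slot cradle and two fixed card packs (52 mm in x, 125 wide, top 81 mm above the table). Origin: centre of the underside, z up.
- slot: Wooden cradle fixed in the tray, axes as the tray's: a vertical groove at each side of the tray, the two making the only empty slot, 12 mm wide (x), 126 mm long (y), open at the top. Groove lips rounded, 57 mm above the origin; slot floor 4 mm above the origin. Origin: underside centre, 8 mm above the table, under the middle of the slot, z up.
- label_block: Label block: wooden block with a white paper label on its top, 28 (x) by 50 (y) by 26 mm high (z), about 60 g. Origin: centre of its underside, z up. Starts lying label up on the table on the robot's side of the rack.
- recess (a point): Centre of the recess mouth in the top of the tray's head, 90 mm above the table, axes as the tray's. The recess is 31 mm in x, 53 mm in y, 26 mm deep with a flat floor: the label block (long side along y, either way round) fits loosely and is flush when it stands on the recess floor.
- stamp: Dark wooden stamp with a knob, upright, 34 mm across, 74 mm high, on the table between rack and tray. Origin: centre of its underside.
Mind the look-alikes: they are no part of the job. What is shaped like the label_block but purple is not meant.

How it is judged:
By the outcome, as a careful person would: the job done as asked, in the order asked, and still so for the second after the job is handed in, with the robot touching nothing.
It also fails if it takes over 67 s, if anything falls off the work surface, if the arm or the gripper's body presses on something with over 40 N, if the wrist force passes 120 N, or if a joint passes its speed limit or range.

## Working session

There is one attempt and no reset: what is moved stays moved. The work goes in short steps, each a Python script; the robot and the scene stay as the last script left them, time stands still between calls to the robot, and variables do not carry over. Pictures are saved under pics/ and viewed, at most 10 in all, crops included, and the job is handed in when it is done.

```bash
mkdir -p pics; cat > h.py <<'E'
import numpy as np, cv2
from station import r, hand, status, imaging, order, finder
from scipy.spatial.transform import Rotation as Rn
def save(n,p): cv2.imwrite(f'pics/{n}.png',p['color'][:,:,::-1])
def cloud(p):
    z=p['range_z']; v,u=np.indices(z.shape); K=p['intrinsics']
    c=np.stack([(u-K[0,2])/K[0,0]*z,(v-K[1,2])/K[1,1]*z,z],-1)
    w=(c-p['t'])@p['R']; w[z<=0]=np.nan
    return w
def down(yaw):  # tool z down, tool y (closing) along world dir yaw+90deg (tool x at yaw)
    return (Rn.from_euler('z',yaw)*Rn.from_euler('x',np.pi)).as_rotvec()
E
python3 - <<'E'
from h import *
s=status.state(); print(s['time_s'],s['eef_pos'],s['ee_rot'])
a=imaging.camera('scene'); b=imaging.camera('side')
cv2.imwrite('pics/a.png',a['color'][:,:,::-1]); cv2.imwrite('pics/b.png',b['color'][:,:,::-1])
for n,p in (('scene',a),('side',b)):
  print(n,'cam',-p['R'].T@p['t'])
  for q in ['broad_board','narrow_board','rack','tray','slot','label_block','recess','stamp']:
    print(n,q,[(np.round(d['xyz'],3).tolist(),round(d['conf'],2)) for d in finder.place_of(q,p)])
E
```

```text
0.0 [0.19638577 0.51312699 0.19727944] [-5.71253126e-01 -3.08853753e+00  2.62108225e-03]
scene cam [1.01310823 0.30641624 1.0159377 ]
scene broad_board [([0.59, -0.17, 0.014], 0.78), ([0.63, 0.007, 0.001], 0.31)]
scene narrow_board [([0.524, -0.184, 0.013], 0.83)]
scene rack [([0.558, -0.176, 0.0], 0.88)]
scene tray [([0.54, 0.209, -0.001], 0.56)]
scene slot [([0.571, 0.206, 0.01], 0.91)]
scene label_block [([0.432, -0.155, -0.001], 0.9), ([0.35, -0.155, 0.0], 0.86), ([0.359, -0.067, -0.003], 0.6)]
scene recess [([0.431, 0.216, 0.094], 0.74)]
scene stamp [([0.543, 0.208, 0.002], 0.71), ([0.63, 0.006, 0.003], 0.61), ([0.573, 0.209, 0.012], 0.15)]
side cam [ 0.41081169 -0.6755046   0.59968759]
side broad_board [([0.59, -0.171, 0.013], 0.6)]
side narrow_board [([0.529, -0.182, 0.01], 0.63)]
side rack [([0.556, -0.177, -0.002], 0.85)]
side tray [([0.548, 0.207, 0.001], 0.83), ([0.429, 0.212, 0.09], 0.66)]
side slot [([0.57, 0.2, 0.005], 0.63)]
side label_block [([0.361, -0.067, 0.003], 0.93), ([0.435, -0.156, 0.002], 0.78), ([0.357, -0.156, -0.0], 0.59)]
side recess [([0.431, 0.213, 0.09], 0.97)]
side stamp [([0.631, 0.007, 0.005], 0.73)]
```

View pics/a.png

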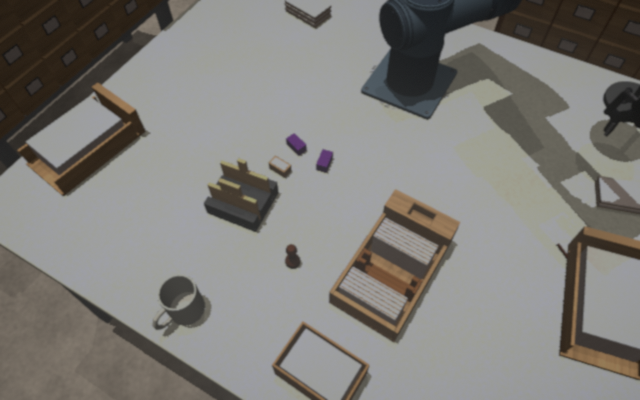

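View pics/b.png

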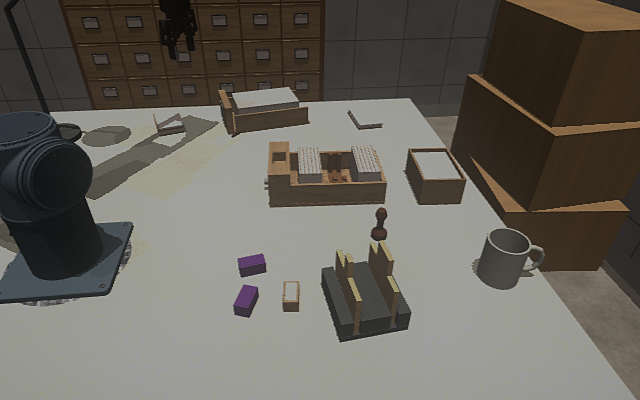

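The scene picture shows the broad-tab board at about (232,192), on the far side of the rack. The white-labelled block is at (280,165), and the other two blocks are purple. The tray's recess is at (423,212), and the slot between the packs is at (390,272). Next I'll take close wrist looks at the tray and then the rack.

```bash
cat > look.py <<'E'
from h import *
import sys
def rect(pts):
    c,wh,a=cv2.minAreaRect((pts[:,:2]*1000).astype(np.float32)); return np.round(c,1),np.round(wh,1),round(a,1)
def near(w,c,rad,z0,z1):
    d=np.linalg.norm(w[...,:2]-np.array(c),axis=-1)
    return w[(d<rad)&(w[...,2]>z0)&(w[...,2]<z1)]
E
python3 - <<'E'
from look import *
print(r.solve_ik([.5,.2,.3],down(0)),r.solve_ik([.5,.2,.3],down(np.pi/2)), r.solve_ik([.5,.2,.3],down(-np.pi/2)))
r.move_ptp([.46,.21,.36],down(-np.pi/2-.08))
p=imaging.camera('wrist'); print('cam',-p['R'].T@p['t'],p['R'][2]); save('w1',p); np.savez('w1.npz',**{k:p[k] for k in('color','range_z','intrinsics','R','t')})
for q in ['slot','recess','tray']: print(q,[(np.round(d['xyz'],3).tolist(),round(d['conf'],2)) for d in finder.place_of(q,p)])
r.move_ptp([.50,-.16,.36],down(-np.pi/2+.2))
p=imaging.camera('wrist'); print('cam',-p['R'].T@p['t'],p['R'][2]); save('w2',p); np.savez('w2.npz',**{k:p[k] for k in('color','range_z','intrinsics','R','t')})
for q in ['broad_board','narrow_board','rack','label_block']: print(q,[(np.round(d['xyz'],3).tolist(),round(d['conf'],2)) for d in finder.place_of(q,p)])
cv2.imwrite('pics/w12.png',np.vstack([cv2.resize(cv2.imread(f'pics/{n}.png'),(480,300)) for n in('w1','w2')]))
print(status.state()['time_s'])
E
```

```text
[ 1.73275890e-01  1.90022407e-01  1.37814656e+00 -4.44089210e-16
  1.57342368e+00  1.74407222e+00] [ 1.73275890e-01  1.90022407e-01  1.37814656e+00 -4.44089210e-16
  1.57342368e+00  1.73275890e-01] [ 0.17327589  0.19002241  1.37814656  0.          1.57342368 -2.96831676]
cam [0.45353395 0.12877329 0.53526305] [ 0.02580657  0.31644584 -0.94825948]
slot [([0.567, 0.208, 0.007], 0.6)]
recess [([0.431, 0.209, 0.091], 0.61)]
tray [([0.544, 0.206, -0.001], 0.71)]
cam [ 0.51649029 -0.24001849  0.5354642 ] [-0.06244062  0.31108801 -0.9483277 ]
broad_board [([0.589, -0.172, 0.012], 0.88)]
narrow_board [([0.531, -0.19, 0.014], 0.76)]
rack [([0.557, -0.177, -0.002], 0.9)]
label_block [([0.362, -0.068, 0.001], 0.92), ([0.432, -0.148, -0.002], 0.6), ([0.358, -0.155, -0.001], 0.56)]
7.9583
```

View pics/w12.png

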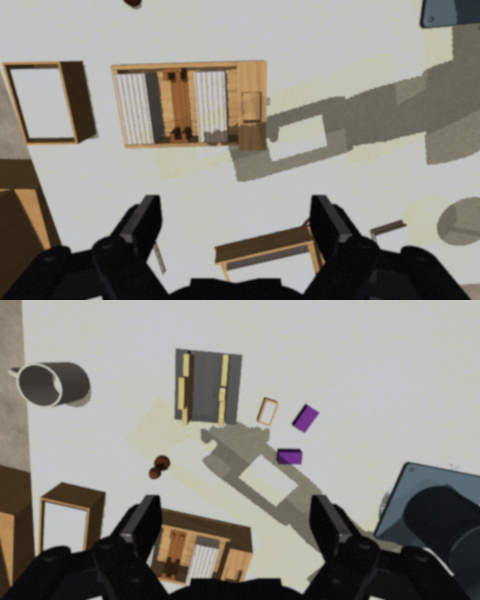

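The top half shows the tray with its recess, packs and slot. The bottom half shows the rack: broad tab on the left board, narrow tab on the right, and the white label block at about (267,411). I'll fit exact poses from these depth clouds.

```bash
python3 - <<'E'
from look import *
w1=cloud(np.load('w1.npz')); w2=cloud(np.load('w2.npz'))
print('tray walls/all>.05',rect(near(w1,(.54,.208),.17,.05,.1)))
print('head',rect(near(w1,(.43,.21),.09,.084,.097)))
f=near(w1,(.431,.212),.03,.055,.072); print('recess floor',rect(f),len(f))
h=near(w1,(.43,.21),.09,.08,.1);print('head z',np.median(h[:,2]))
print('rack',rect(near(w2,(.557,-.177),.1,.038,.052)), 'z',np.median(near(w2,(.557,-.177),.1,.035,.06)[:,2]))
for c in((.589,-.171),(.527,-.185)):
  t=near(w2,c,.035,.118,.14); print('tab',len(t),rect(t),np.median(t[:,2]),t[:,:2].mean(0))
  s=near(w2,c,.07,.086,.098); print(' shoulder',len(s),rect(s),np.median(s[:,2]))
for c in((.432,-.152),(.36,-.067),(.357,-.155)):
  b=near(w2,c,.033,.018,.034); print('blk',rect(b),np.median(b[:,2]))
E
```

```text
tray walls/all>.05 (array([541.6, 206.5]), array([156.5, 275.1]), 87.0)
head (array([432.3, 212.2]), array([156.4,  50.1]), 87.0)
recess floor (array([430.9, 213.7]), array([50.3, 53.1]), 86.5) 868
head z 0.08881302375144456
rack (array([ 559.4, -178. ]), array([120.1, 129.9]), 6.3) z 0.044453013683686454
tab 384 (array([ 590.6, -172. ]), array([ 9.5, 50.3]), 6.0) 0.1262797333371331 [ 0.59001425 -0.17259188]
 shoulder 695 (array([ 558.9, -175.7]), array([ 73.1, 119.5]), 6.2) 0.09133018518763351
tab 135 (array([ 527.5, -184.1]), array([ 8.3, 19.4]), 10.2) 0.1262596673749279 [ 0.52760425 -0.18441692]
 shoulder 677 (array([ 558.3, -180.3]), array([ 70.7, 120. ]), 6.3) 0.0914042776800815
blk (array([ 434.1, -153. ]), array([50.1, 28.4]), 84.3) 0.02540031211530195
blk (array([364.5, -67.2]), array([50. , 28.3]), 10.6) 0.02523635206177836
blk (array([ 354.6, -154.7]), array([49.9, 28.7]), 69.8) 0.02535243876402746
```

```bash
python3 - <<'E'
from look import *
r.move_ptp([.587,-.20,.33],down(np.pi/2+np.radians(6.2)))
hand.move_gripper(.045)
p=imaging.camera('wrist'); w=cloud(p); print('cam',-p['R'].T@p['t'])
t=near(w,(.59,-.172),.04,.118,.14); print('tab',len(t),rect(t),np.median(t[:,2]))
print('rack',rect(near(w,(.557,-.177),.1,.038,.052)))
b=near(w,(.434,-.153),.033,.018,.034); print('blk',len(b),rect(b) if len(b) else 0)
r.move_ptp([.50,.12,.36],down(np.pi/2-np.radians(3)))
p=imaging.camera('wrist'); w=cloud(p); print('cam',-p['R'].T@p['t']); save('w4',p)
h=near(w,(.43,.21),.09,.084,.097); print('head',len(h),rect(h)if len(h) else 0)
f=near(w,(.431,.212),.03,.055,.072); print('recess',len(f),rect(f) if len(f) else 0)
# lips in tray frame
c,s=np.cos(np.radians(-3)),np.sin(np.radians(-3))
for W in (w,cloud(np.load('w1.npz'))):
  d=W[...,:2]-np.array([.572,.205]); X=d@[c,s]; Y=d@[-s,c]; Z=W[...,2]
  for sg in(1,-1):
    m=(np.abs(X)<.04)&(sg*Y>.045)&(sg*Y<.068)
    for k in range(-40,40,2):
      q=m&(X>=k/1e3)&(X<(k+2)/1e3)
      print(f'{k}:{np.nanmedian(Z[q])*1e3:.0f}' if q.sum()>2 else f'{k}:-',end=' ')
    print()
print(status.state()['time_s'])
E
```

```text
cam [ 0.57836094 -0.11872672  0.50546101]
tab 373 (array([ 589.3, -171. ]), array([ 7.8, 50.1]), 6.5) 0.12649123081970204
rack (array([ 557.9, -177.2]), array([120.4, 129.2]), 6.2)
blk 867 (array([ 433. , -151.6]), array([49.9, 28.6]), 84.6)
cam [0.50499283 0.2009593  0.53518381]
head 4467 (array([431.2, 212.3]), array([154.4,  50.6]), 87.0)
recess 1043 (array([431.5, 213.3]), array([53.1, 50.2]), 87.5)
-40:7 -38:7 -36:7 -34:8 -32:8 -30:8 -28:7 -26:7 -24:8 -22:8 -20:7 -18:37 -16:62 -14:61 -12:63 -10:60 -8:58 -6:56 -4:13 -2:26 0:13 2:13 4:41 6:61 8:63 10:64 12:61 14:57 16:8 18:7 20:8 22:8 24:8 26:7 28:8 30:7 32:7 34:7 36:7 38:7 
-40:- -38:7 -36:7 -34:8 -32:7 -30:7 -28:8 -26:8 -24:8 -22:8 -20:7 -18:38 -16:63 -14:63 -12:61 -10:63 -8:59 -6:29 -4:56 -2:30 0:12 2:12 4:41 6:62 8:62 10:63 12:61 14:60 16:9 18:7 20:8 22:7 24:8 26:7 28:7 30:7 32:7 34:8 36:8 38:8 
-40:- -38:- -36:- -34:- -32:9 -30:8 -28:7 -26:8 -24:7 -22:7 -20:7 -18:21 -16:42 -14:60 -12:59 -10:60 -8:59 -6:57 -4:52 -2:49 0:36 2:30 4:36 6:43 8:60 10:59 12:60 14:57 16:51 18:7 20:7 22:8 24:7 26:8 28:7 30:8 32:8 34:7 36:7 38:7 
-40:8 -38:7 -36:8 -34:8 -32:8 -30:7 -28:8 -26:8 -24:8 -22:8 -20:7 -18:16 -16:43 -14:64 -12:64 -10:64 -8:61 -6:60 -4:59 -2:60 0:59 2:59 4:53 6:44 8:64 10:64 12:64 14:61 16:59 18:- 20:- 22:- 24:- 26:- 28:- 30:8 32:7 34:8 36:8 38:8 
12.3583
```

View pics/w4.png

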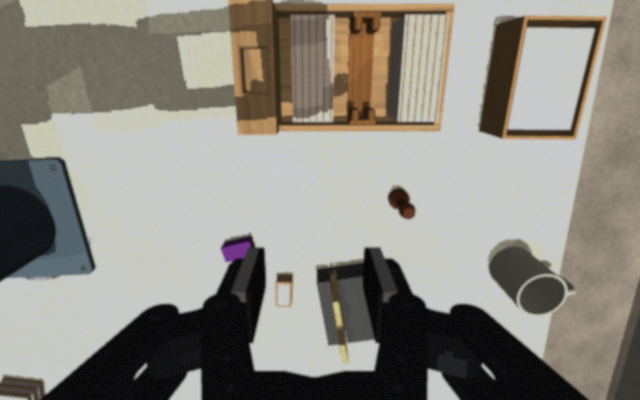

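Head, slot and block positions agree to about 1 mm between the opposed views, so I'll average them. Now I'll take the broad board.

```bash
python3 - <<'E'
from look import *
o=down(np.pi/2+np.radians(6.2)); o2=down(np.pi/2-np.radians(3))
r.move_ptp([.590,-.1715,.19],o)
print('hit',r.move_linear([.590,-.1715,.088],rate=.1,force_limit=15))
hand.move_gripper(0.0); s=status.state(); print('w',s['width'],s['grasp_force'],s['eef_pos'],s['ft_force'])
print('lift',r.move_linear([.590,-.1715,.22],rate=.1)); s=status.state(); print(s['width'],s['ft_force'])
r.move_linear([.5715,.2053,.22],rate=.2,ori=o2)
r.move_linear([.5715,.2053,.152],rate=.15)
s=status.state();print('w',s['width'],s['ft_force'],s['time_s'])
p=imaging.camera('scene');q=imaging.camera('side'); k=imaging.camera('wrist')
im=np.hstack([cv2.resize(p['color'][170:350,300:500],None,fx=2,fy=2),cv2.resize(q['color'][80:260,220:420],None,fx=2,fy=2)])
cv2.imwrite('pics/c.png',im[:,:,::-1])
w=cloud(k); t=near(w,(.5715,.2053),.075,.13,.18)
w=cloud(p); W=near(w,(.5715,.2053),.075,.10,.165); print(len(W))
c,s_=np.cos(np.radians(-3)),np.sin(np.radians(-3))
d=W[:,:2]-[.5715,.2053]; X=d@[c,s_];Y=d@[-s_,c]
for z in np.arange(.10,.165,.01):
  m=(W[:,2]>z)&(W[:,2]<z+.01)&(abs(Y)<.064)&(abs(X)<.02)
  if m.sum()>5: print(round(z,3),m.sum(),np.round(np.percentile(X[m]*1e3,[5,50,95]),1),np.round([Y[m].min()*1e3,Y[m].max()*1e3],1))
E
```

```text
hit False
w 0.006473777858720518 59.39743995666504 [ 0.59046546 -0.17177431  0.08873246] [-0.94022851 -0.87453349  3.86348525]
lift False
0.006466133129722265 [-0.71169214  0.94701205 -0.28599944]
w 0.006556620830235723 [ 0.71860097 -0.51246469 -0.18117077] 19.3667
972
0.1 139 [3.  4.3 5.5] [-58.5  60.7]
0.11 134 [2.9 4.2 5.6] [-57.   61.1]
0.12 136 [3.2 4.3 5.8] [-57.4  61.1]
0.13 151 [3.1 4.2 5.6] [-58.2  61.1]
0.14 143 [2.9 4.4 5.4] [-56.5  60.6]
0.15 251 [-3.5  3.4  5.3] [-58.  61.]
0.16 18 [2.8 4.  5.4] [-2.7 45.2]
```

View pics/c.png

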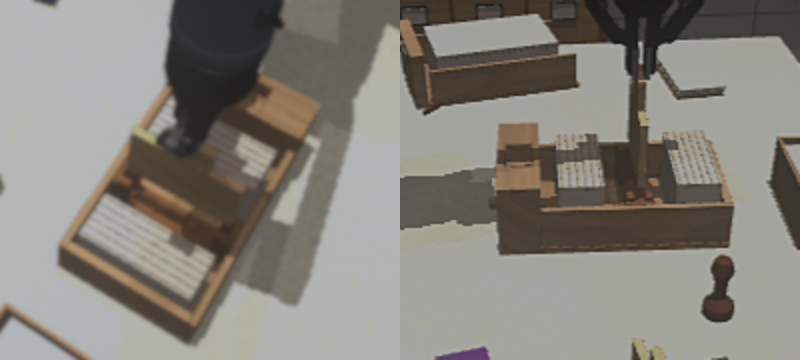

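The board hangs upright over the slot. Its far face is 4.3 mm from centre and its y is about 1 mm off, both within the slot clearance. Inserting now.

```bash
python3 - <<'E'
from look import *
hit=r.move_linear([.5715,.2047,.0885],rate=.05,force_limit=15)
s=status.state();print(hit,s['eef_pos'],s['ft_force'],s['wrist_torque'],s['width'],s['time_s'])
E
```

```text
False [0.57167302 0.20477127 0.08875756] [-0.67717267  0.01957202 -0.03828257] [ 0.0185972  -0.0356646   0.01855061] 0.006245179034707989 20.9333
```

```bash
python3 - <<'E'
from look import *
hand.move_gripper(.035); r.move_linear([.5715,.2047,.19],rate=.15)
p=imaging.camera('scene'); w=cloud(p)
t=near(w,(.5715,.205),.04,.105,.14); print('tab',len(t),rect(t),np.percentile(t[:,2],[50,98]))
# block
th=np.radians(-5.5); o=down(np.pi/2+th)
hand.move_gripper(.05)
r.move_ptp([.4335,-.1523,.10],o)
print('hit',r.move_linear([.4335,-.1523,.015],rate=.1,force_limit=10))
hand.move_gripper(0.); s=status.state(); print('w',s['width'],s['grasp_force'],s['eef_pos'],s['ft_force'])
r.move_linear([.4335,-.1523,.17],rate=.12); s=status.state(); print(s['width'],s['grasp_force'])
r.move_linear([.4314,.2135,.17],rate=.2,ori=down(np.pi/2-np.radians(3)))
s=status.state();print('w',s['width'],s['ft_force'],s['time_s'])
p=imaging.camera('scene');q=imaging.camera('side')
im=np.hstack([cv2.resize(p['color'][140:320,330:530],None,fx=2,fy=2),cv2.resize(q['color'][60:240,220:420],None,fx=2,fy=2)])
cv2.imwrite('pics/d.png',im[:,:,::-1])
E
```

```text
tab 235 (array([571. , 206.3]), array([50. , 11.6]), 88.9) [0.12486905 0.13027094]
hit False
w -0.0001242769851732768 0.0 [ 0.43351805 -0.15231313  0.01507711] [-0.89561973  0.75594946  0.24322076]
-0.00013946733937209027 0.0
w -0.00011746848971256224 [ 0.03459682 -0.63595498  0.54819238] 28.9
```

View pics/d.png

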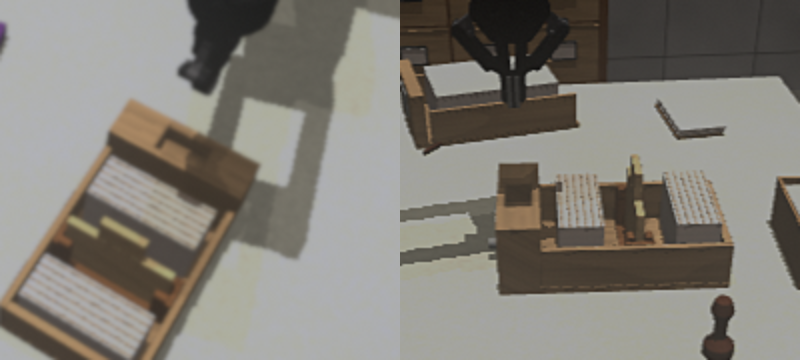

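The board is fully down in the slot: it stands upright and its tab top is at 0.127 m. The block grasp was too shallow because the fingers closed above it. I'll re-measure the block and grip lower.

```bash
python3 - <<'E'
from look import *
th=np.radians(-5.5); o=down(np.pi/2+th)
hand.move_gripper(.05)
r.move_ptp([.4335,-.19,.22],o)
p=imaging.camera('wrist'); w=cloud(p); b=near(w,(.4335,-.1523),.035,.018,.034); R=rect(b); print(len(b),R,np.median(b[:,2])); save('e',p)
W=near(cloud(imaging.camera('scene')),(.4335,-.1523),.035,.018,.034); print(rect(W) if len(W)>5 else 0)
E
```

```text
1257 (array([ 433.3, -151.8]), array([50.1, 27.1]), 83.6) 0.025622560612897107
(array([ 433.2, -149.1]), array([51.2, 30.1]), 85.0)
```

View pics/e.png

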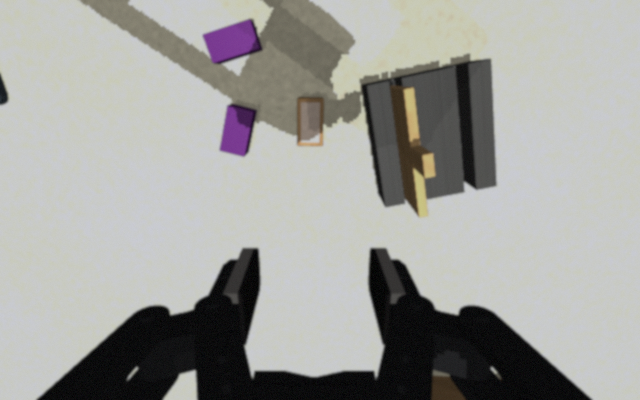

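The block at (310,121) hasn't moved, so I'll grip deeper.

```bash
python3 - <<'E'
from look import *
P=[.4334,-.1520]
r.move_linear([*P,.05],rate=.2)
print('hit',r.move_linear([*P,.004],rate=.08,force_limit=10))
hand.move_gripper(0.); s=status.state(); print('w',s['width'],s['grasp_force'],s['eef_pos'],s['ft_force'])
if s['width']<.015: raise SystemExit
r.move_linear([*P,.17],rate=.12); s=status.state(); print(s['width'],s['grasp_force'])
r.move_linear([.4314,.2132,.17],rate=.2,ori=down(np.pi/2-np.radians(3)))
r.move_linear([.4314,.2132,.105],rate=.15)
s=status.state();print('w',s['width'],s['ft_force'],s['time_s'])
p=imaging.camera('scene');q=imaging.camera('side')
im=np.hstack([cv2.resize(p['color'][140:280,360:500],None,fx=2.8,fy=2.8),cv2.resize(q['color'][100:240,210:350],None,fx=2.8,fy=2.8)])
cv2.imwrite('pics/f.png',im[:,:,::-1])
E
```

```text
hit False
w -2.885008423587635e-05 0.0 [ 0.43344457 -0.15200364  0.00407677] [-0.50120034 -0.32049849  0.14518534]
```

```bash
python3 - <<'E'
from look import *
p=imaging.camera('scene');q=imaging.camera('side'); w=imaging.camera('wrist')
im=np.hstack([cv2.resize(p['color'][100:220,210:360],(400,320)),cv2.resize(q['color'][220:340,200:350],(400,320))])
im=np.vstack([im,cv2.resize(w['color'][:225,:],(800,280))])
cv2.imwrite('pics/g.png',im[:,:,::-1]); print(status.state()['eef_pos'])
E
```

```text
[ 0.43341216 -0.1519988   0.00400925]
```

View pics/g.png

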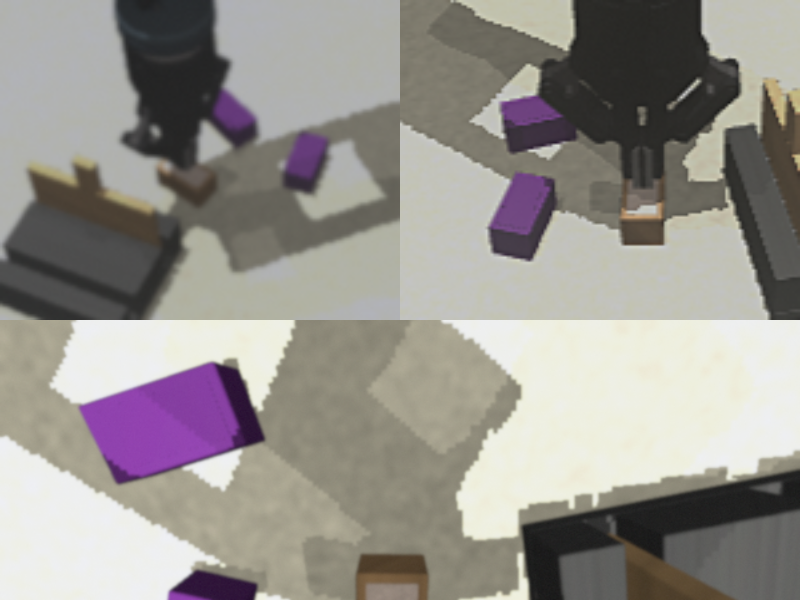

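```bash
python3 - <<'E'
from look import *
q=imaging.camera('side'); w=imaging.camera('wrist'); p=imaging.camera('scene')
for n,i in (('side',q),('wrist',w),('scene',p)):
  W=cloud(i); 
  b=near(W,(.4335,-.155),.06,.021,.03); b=b[abs(b[:,0]-.433)<.03]; print(n,'top',len(b), np.round([b.min(0),b.max(0)],3).tolist() if len(b) else '')
  f=near(W,(.4335,-.152),.03,.031,.12)
  for z in np.arange(.03,.12,.01):
    m=f[(f[:,2]>z)&(f[:,2]<z+.01)]
    if len(m)>3: print('  ',round(z,3),len(m),np.round([m.min(0)[:2],m.max(0)[:2]],3).tolist())
W=w['color'][200:,160:480]; S=q['color'][270:320,265:315]
cv2.imwrite('pics/i.png',np.hstack([cv2.resize(W,(400,250)),cv2.resize(S,(250,250),interpolation=cv2.INTER_NEAREST)])[:,:,::-1])
E
```

```text
side top 246 [[0.416, -0.179, 0.021], [0.447, -0.139, 0.027]]
   0.04 52 [[0.42, -0.165], [0.446, -0.157]]
   0.05 66 [[0.42, -0.165], [0.446, -0.157]]
   0.06 66 [[0.419, -0.166], [0.446, -0.157]]
   0.07 69 [[0.412, -0.166], [0.451, -0.142]]
   0.08 158 [[0.406, -0.169], [0.459, -0.139]]
   0.09 164 [[0.405, -0.168], [0.463, -0.137]]
   0.1 73 [[0.415, -0.172], [0.447, -0.155]]
   0.11 113 [[0.408, -0.173], [0.458, -0.159]]
wrist top 2781 [[0.419, -0.156, 0.021], [0.449, -0.125, 0.028]]
   0.03 10 [[0.428, -0.142], [0.441, -0.141]]
   0.04 528 [[0.421, -0.147], [0.448, -0.14]]
   0.05 803 [[0.421, -0.147], [0.448, -0.14]]
   0.06 933 [[0.421, -0.147], [0.448, -0.139]]
   0.07 1217 [[0.414, -0.164], [0.455, -0.138]]
   0.08 3433 [[0.407, -0.164], [0.462, -0.135]]
   0.09 5105 [[0.404, -0.165], [0.463, -0.135]]
   0.1 2496 [[0.404, -0.164], [0.463, -0.132]]
   0.11 5051 [[0.411, -0.146], [0.457, -0.132]]
scene top 153 [[0.419, -0.177, 0.021], [0.449, -0.124, 0.03]]
   0.04 19 [[0.42, -0.153], [0.444, -0.138]]
   0.05 28 [[0.42, -0.156], [0.449, -0.138]]
   0.06 22 [[0.42, -0.151], [0.448, -0.14]]
   0.07 16 [[0.428, -0.147], [0.448, -0.138]]
   0.08 41 [[0.408, -0.165], [0.462, -0.136]]
   0.09 55 [[0.409, -0.163], [0.462, -0.136]]
   0.1 32 [[0.418, -0.154], [0.451, -0.133]]
   0.11 36 [[0.416, -0.146], [0.456, -0.132]]
```

View pics/i.png

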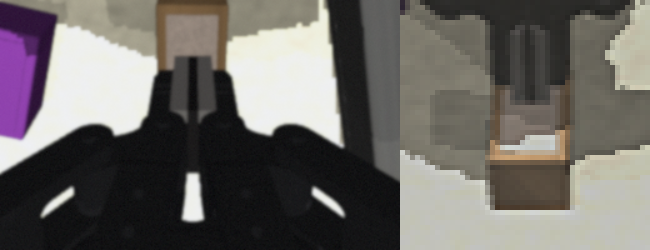

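The fingertips really end at z ≈ 0.040 while the reported TCP is 0.004. The usable tip is therefore about 36 mm short of the stated TCP, which explains both missed grasps. The block is still in place, so I'll descend further with a force guard.

```bash
python3 - <<'E'
from look import *
P=[.4334,-.1515]
print(status.state()['time_s'])
r.move_linear([*P,.03],rate=.15); hand.move_gripper(.05)
print('hit',r.move_linear([*P,-.024],rate=.06,force_limit=8))
s=status.state(); print(s['eef_pos'],s['ft_force'])
hand.move_gripper(0.); s=status.state(); print('w',s['width'],s['grasp_force'],s['eef_pos'],s['ft_force'],s['time_s'])
if s['width']<.015: raise SystemExit
r.move_linear([*P,.12],rate=.15); s=status.state(); print(s['width'],s['grasp_force'])
r.move_linear([.4314,.2132,.12],rate=.2,ori=down(np.pi/2-np.radians(3)))
r.move_linear([.4314,.2132,.075],rate=.15)
s=status.state();print('w',s['width'],s['ft_force'],s['time_s'])
p=imaging.camera('scene');q=imaging.camera('side')
im=np.hstack([cv2.resize(p['color'][150:290,360:500],None,fx=2.8,fy=2.8),cv2.resize(q['color'][100:240,210:350],None,fx=2.8,fy=2.8)])
cv2.imwrite('pics/f.png',im[:,:,::-1])
c,s_=np.cos(np.radians(-3)),np.sin(np.radians(-3))
for n,i in(('scene',p),('side',q)):
  W=near(cloud(i),(.4314,.2132),.035,.093,.115); d=(W[:,:2]-[.4314,.2132])*1e3; X=d@[c,s_];Y=d@[-s_,c]
  print(n,len(W),[np.round(np.percentile(v,[2,98]),1).tolist() for v in(X,Y)],W[:,2].min())
E
```

```text
33.725
hit False
[ 0.43369983 -0.15167198 -0.02375678] [-0.59146182 -0.60168026 -0.36808434]
w 0.02687280609333449 59.93497431278229 [ 0.43390337 -0.15180482 -0.02333454] [-1.44683103  0.46575618  6.35912503] 35.9583
0.02647658126309269 59.20475721359253
w 0.02655479407678639 [ 0.25336032 -0.10726324 -1.10539829] 39.4917
scene 71 [[-10.6, 24.1], [-31.0, 30.3]] 0.09308416608894532
side 92 [[-18.9, 18.0], [-28.9, -9.1]] 0.09639274444178875
```

View pics/f.png

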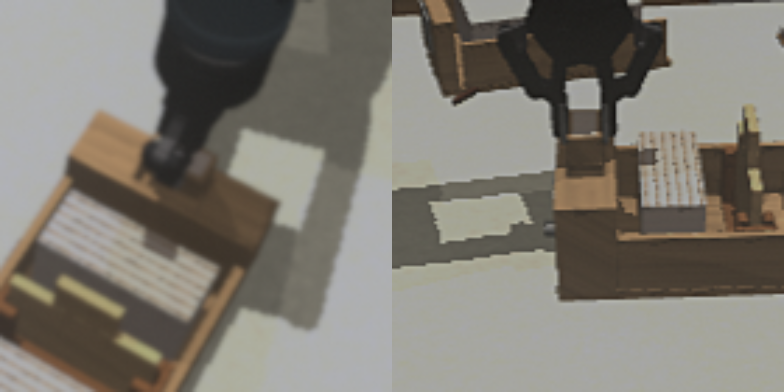

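The block is gripped and held over the recess. Lowering it with a force guard.

```bash
python3 - <<'E'
from look import *
hit=r.move_linear([.4314,.2132,.053],rate=.04,force_limit=6)
s=status.state();print(hit,s['eef_pos'],s['ft_force'],s['wrist_torque'],s['width'],s['time_s'])
E
```

```text
True [0.43146692 0.21326396 0.05675324] [-1.59413234  0.85180976  8.00010465] [-0.06697691  0.26210356 -0.00564155] 0.026371430209947554 40.075
```

It has entered about 9 mm, and the fingers have probably reached the head top. Releasing, then checking its height.

```bash
python3 - <<'E'
from look import *
hand.move_gripper(.045); r.move_linear([.4314,.2132,.12],rate=.15)
r.move_ptp([.44,.12,.2],down(np.pi/2-np.radians(3)))
c,s_=np.cos(np.radians(-3)),np.sin(np.radians(-3))
for n in('wrist','scene'):
  W=cloud(imaging.camera(n)); d=(W[...,:2]-[.4314,.2132])*1e3; X=d@[c,s_];Y=d@[-s_,c]; Z=W[...,2]*1e3
  print(n)
  for y in range(-36,36,6):
    print(y,[ (int(np.median(Z[m])) if (m:=(X>=x)&(X<x+6)&(Y>=y)&(Y<y+6)&(Z>40)).sum()>1 else '-') for x in range(-24,24,6)])
print(status.state()['time_s'])
E
```

```text
wrist
-36 [89, 89, 89, 89, 89, 89, 89, 89]
-30 [89, 88, 88, 88, 88, 88, 88, 89]
-24 [89, 88, 89, 89, 89, 89, 88, 89]
-18 [89, 88, 89, 89, 89, 89, 88, 89]
-12 [89, 88, 89, 89, 89, 89, 88, 89]
-6 [89, 88, 89, 89, 89, 89, 88, 89]
0 [89, 88, 89, 89, 89, 89, 88, 89]
6 [89, 88, 89, 89, 89, 89, 88, 89]
12 [89, 88, 89, 89, 89, 89, 88, 89]
18 [89, 88, 89, 89, 89, 89, 88, 89]
24 [89, 88, 88, 88, 88, 88, 88, 89]
30 [89, 89, 89, 89, 89, 89, 89, 89]
scene
-36 [93, 573, 577, 572, 573, 568, 92, 86]
-30 [90, 89, 90, 89, 92, 569, 578, 575]
-24 [91, 89, 89, 91, 91, 92, 89, 87]
-18 [90, 91, 91, 90, 91, 89, 89, 84]
-12 [90, 90, 90, 92, 91, 91, 90, 85]
-6 [90, 89, 91, 91, 91, 92, 89, 75]
0 [91, 91, 91, 91, 92, 90, 88, 77]
6 [90, 88, 90, 91, 91, 90, 88, 76]
12 [91, 90, 89, 91, 90, 90, 88, 83]
18 [90, 91, 91, 91, 90, 90, 89, 80]
24 [89, 90, 89, 90, 88, 90, 89, 78]
30 [90, 90, 91, 91, 91, 91, 90, 75]
41.625
```

The block is flush. I'll give it a gentle confirming press, then check the board, narrow board and stamp.

```bash
python3 - <<'E'
from look import *
o=down(np.pi/2-np.radians(3))
hand.move_gripper(0.)
r.move_ptp([.4314,.2132,.09],o)
print('press',r.move_linear([.4314,.2132,.048],rate=.04,force_limit=12),status.state()['eef_pos'],status.state()['ft_force'])
r.move_linear([.4314,.2132,.12],rate=.15)
r.move_ptp([.50,.10,.30],o)
w=imaging.camera('wrist');W=cloud(w)
h=near(W,(.4314,.2132),.022,.05,.12);print('block z',np.percentile(h[:,2],[1,50,99]),'head',np.median(near(W,(.43,.255),.015,.07,.1)[:,2]))
t=near(W,(.5715,.205),.04,.118,.14); print('tab',rect(t),np.median(t[:,2]))
s=near(W,(.5715,.205),.07,.086,.10); print('shoulder',rect(s),np.median(s[:,2]))
for q in('scene','side'):
  p=imaging.camera(q)
  for n in('broad_board','narrow_board','stamp','label_block'): print(q,n,[(np.round(d['xyz'],3).tolist(),round(d['conf'],2)) for d in finder.place_of(n,p)[:3]])
print(status.state()['time_s'])
E
```

```text
press True [0.4311185  0.21306555 0.05683576] [-1.55715076 -0.49134586  8.25285627]
block z [0.07824638 0.08942982 0.09152618] head 0.08945412754794727
tab (array([571.1, 205.2]), array([49.1,  9.2]), 86.9) 0.12633675708863426
shoulder (array([570.9, 198.6]), array([105.1,   9.5]), 86.9) 0.09145611420597265
scene broad_board [([0.572, 0.208, 0.015], 0.58)]
scene narrow_board []
scene stamp [([0.631, 0.008, 0.001], 0.56)]
scene label_block [([0.359, -0.064, -0.003], 0.85), ([0.429, 0.212, 0.066], 0.63), ([0.349, -0.158, -0.0], 0.51)]
side broad_board [([0.549, 0.208, 0.002], 0.37)]
side narrow_board [([0.526, -0.181, 0.011], 0.72)]
side stamp [([0.633, 0.009, 0.003], 0.79), ([0.56, -0.176, -0.001], 0.54), ([0.525, -0.184, 0.014], 0.47)]
side label_block [([0.355, -0.155, -0.002], 0.82), ([0.362, -0.063, 0.001], 0.57), ([0.433, 0.213, 0.066], 0.46)]
45.5667
```

Everything checks out: the tab and shoulder heights match how the board stood on the rack floor, the block is level with the head, and the narrow board and stamp haven't moved.

```bash
python3 -c "
from h import *
print(order.hand_in())"
```

```text
the job is handed in; nothing more can be done
None
```

I handed the job in at about 46 s: the broad-tab board is fully down in the tray slot, tab up, the label block is flush in the head recess, and the narrow-tabbed board and stamp are where they were; two block grasps missed first because the fingertips ended about 36 mm short of the reported TCP.

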